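Load the bare pin stands with drilled plates

ROBOT

A 6-joint arm with a two-finger parallel gripper is mounted at the origin on the work surface; the furniture and walls round the work are solid. World frame = base frame: x ahead of the robot, y to its left, z up, the work surface at z = 0. Lengths are in mm, angles in rad, forces in N, time in s.
With the tool pointing down it reaches from about 425 to 950 mm from the base axis. Payload 14.7 kg.
Tool frame: the origin (TCP) lies between the finger pads; the fingertips stand r.tips_ahead ahead of it and the grasp point (between the pads) lies 11 mm behind it (r.tips_ahead is the distance from the TCP to the fingertips, in mm); z points along the fingers, y is the line along which they close (so a half turn about z gives the same grasp; the last joint's range is limited). The gripper opens to 85 mm and grips with 20 to 120 N. Pads are 22 mm wide; open, the fingers measure 114 mm over their backs; the gripper's body (76 mm by 85 mm) begins 54 mm behind the grasp point. The pads swing forward as they close: fully open they stand 13 mm farther back than shut.
Start: joints at [1.071, 0.48, 1.596, -0, 1.065, -0.047], TCP at [284.341, 584.502, 239.297] pointing down, gripper open.
Joint ranges: [-2.75, 2.75], [-0.82, 2.05], [0.23, 2.67], [-1.56, 4.7], [0.09, 2.69], [-2.92, 2.92]. Speed limits (rad/s): [1.89, 1.89, 2.39, 3.01, 3.01, 3.01].

INTERFACE

Orientations are given as a rotation vector (axis times angle).
In Python, from bench import r gives the robot as it stands.
- The arm moves only by the tool jog_arm, never from a script. Its arguments are lists of equal length, an entry for each row: "dp": the shift along the tool's x, y, z in units of 40 mm (1.0 is 40 mm), a list of three; "spin": the turn about the tool's z in units of 6 degrees (1.0 is 6 degrees). In form: {"dp": [[x, y, z], ...], "spin": [spin, ...]}. A call has 1 to 8 rows; each row is the pose to reach, as a shift and turn from the pose commanded when the call began, along the tool's axes at that moment; what a row does not reach only later rows make up. A row lasts 1/12 s, in which the tool goes at most 41.7 mm and 7.16 degrees, less where a joint would pass 70% of its speed; a pose out of reach is approached as far as the arm can. A call with a gripper value outside its range is refused whole. "fingers" is the closure, from 0 (fully open) to 1 (shut), set as the call begins (left out, the last holds). The fingers move at their own pace and stop on an object; "grip_force" is the grip in N (left out, the last holds). Time passes only in rows, so rows that repeat a pose let the fingers close. It gives the time, the measured TCP pose, the force, the opening and the grip force at its end, in the units of the state.
- r.read_state(): the state, without advancing time (a new reading comes with each control period).
- r.camera(name): name is "side" or "top" or "wrist"; returns (picture, depth): 420x560x3 uint8, red, green, blue; 420x560 float32, mm along the optical axis (not along the pixel's ray), 0 where there is no reading.
- r.calibration(name): a dict with "intrinsics" (3x3 intrinsics, pixels), "R" (3x3) and "t" (3): a world point X has camera coordinates R X + t. Camera axes: x right, y down, z forward; pixel columns grow to the right and rows downward; lengths in mm; the calibration is good to about 2 mm. A picture is of the moment at which its call begins: read the wrist's pose just before it. calibration takes no time and is no camera call; for the wrist camera it gives the pose at the moment of the call.
- r.finish_job(): hands the job in; it is judged then, once.
Trained networks look in the newest picture that a camera, given by its name, has taken for a name from the list of things; names that differ only in an ending like _2 or _b are one class to them, and where a whole thing is asked for, a point or a joint stands for the part that bears it (a point fixed in the world has none). Each returns a list of dicts, best first, with "conf" (0 to 1); they miss things now and then, are a little off and sometimes report something else, mostly with a low value. They report only what shows in the picture. A call takes as long as a camera call. They do not tell look-alikes from the thing itself.
- r.recognise(camera, thing): "bbox" ([left, top, right, bottom] as shares, 0 to 1, of the picture: columns of its width, rows of its height, round what is visible of it).
- r.pinpoint(camera, thing): "location" ([column, row] as shares, 0 to 1, of the picture: columns of its width, rows of its height: a listed point, or the origin of a listed thing).
The state is a dict: "t": time; "qpos": joint angles; "qvel": joint speeds; "joint_efforts": joint torques, N m; "tcp_pos": TCP position; "orientation": TCP orientation; "force": force on the tool from outside, world axes, zero at the start; "moment": the same for the moment, N m; "grip_width": finger opening in mm; "grip_force": force on a finger pad.
Only numpy, scipy, OpenCV 4.12 (cv2) and the standard library are available. Lean on these libraries where they do the work, as an engineer would, in place of code of your own. Each camera call takes 0.05 s, during which the arm holds its last target. There are 200 camera calls.

TASK

Three sloping stands on the bench each take one drilled steel plate over their pair of pins; one stand is already loaded. Put the two spare plates that lie on the bench on the two bare stands, one on each, with both pins through both holes and pushed fully home, flat on the seat; the pin pairs are not quite centred on the stands, so feel for them. Leave the loaded plate, the tin cup, the side cutters and the marker where they are.

Things in the scene. Friction and masses are not known exactly. Their poses are not given: they have to be found in the camera images.
- plate_1: Flat steel plate 110 (x) by 44 (y) by 8 mm (z), about 0.16 kg, with two 12 mm through holes at x = +-36 mm. Origin: centre of its underside; z its normal, x its long axis. Fits either way round (half a turn about z), underside down. Three look alike: one is already seated on a stand, two lie flat on the bench as spares.
- plate_2: Flat steel plate 110 (x) by 44 (y) by 8 mm (z), about 0.16 kg, with two 12 mm through holes at x = +-36 mm. Origin: centre of its underside; z its normal, x its long axis. Fits either way round (half a turn about z), underside down. Three look alike: one is already seated on a stand, two lie flat on the bench as spares.
- plate_3: Flat steel plate 110 (x) by 44 (y) by 8 mm (z), about 0.16 kg, with two 12 mm through holes at x = +-36 mm. Origin: centre of its underside; z its normal, x its long axis. Fits either way round (half a turn about z), underside down. Three look alike: one is already seated on a stand, two lie flat on the bench as spares.
- stand_a: One of three alike fixed grey steel stands (deck_ of the same letter is its seat). Origin on the bench under the seat's middle. Two parallel pins stand on a bar between the seat's rails; it is locked firmly anywhere up to 9 mm to either side of the middle along the seat's x (up or down the slope): where is not reported, and it does not give way to hand forces. 152 mm deep, 74 mm wide.
- stand_b: One of three alike fixed grey steel stands (deck_ of the same letter is its seat). Origin on the bench under the seat's middle. Two parallel pins stand on a bar between the seat's rails; it is locked firmly anywhere up to 9 mm to either side of the middle along the seat's x (up or down the slope): where is not reported, and it does not give way to hand forces. 152 mm deep, 74 mm wide.
- stand_c: One of three alike fixed grey steel stands (deck_ of the same letter is its seat). Origin on the bench under the seat's middle. Two parallel pins stand on a bar between the seat's rails; it is locked firmly anywhere up to 9 mm to either side of the middle along the seat's x (up or down the slope): where is not reported, and it does not give way to hand forces. 152 mm deep, 74 mm wide.
- deck_a: Seat of the stand, sloping 30 degrees. Origin: middle of the seat plane, 85 mm above bench; z: its normal, leaning to the robot's side; x: up the slope, away from the robot; y: level. Seat: two rails at y = +-12.5 mm, 118 mm long, 12 mm above a 130 x 66 mm plate. Pins 10 mm thick, 72 mm apart in x, on y = 0, middle of the pair at x -9 to +9 mm, rise 30 mm along z, last 7 mm tapers to 4 mm.
- deck_b: Seat of the stand, sloping 30 degrees. Origin: middle of the seat plane, 85 mm above bench; z: its normal, leaning to the robot's side; x: up the slope, away from the robot; y: level. Seat: two rails at y = +-12.5 mm, 118 mm long, 12 mm above a 130 x 66 mm plate. Pins 10 mm thick, 72 mm apart in x, on y = 0, middle of the pair at x -9 to +9 mm, rise 30 mm along z, last 7 mm tapers to 4 mm.
- deck_c: Seat of the stand, sloping 30 degrees. Origin: middle of the seat plane, 85 mm above bench; z: its normal, leaning to the robot's side; x: up the slope, away from the robot; y: level. Seat: two rails at y = +-12.5 mm, 118 mm long, 12 mm above a 130 x 66 mm plate. Pins 10 mm thick, 72 mm apart in x, on y = 0, middle of the pair at x -9 to +9 mm, rise 30 mm along z, last 7 mm tapers to 4 mm.
- tin_cup: Bare metal cup, 72 mm across, 102 mm high, standing on the bench; origin at the centre of its foot. Leave alone.
- side_cutters: Side cutters with blue grips, 57 by 165 by 14 mm, lying on the bench; origin at the centre of the underside, long axis y. Leave alone.
- marker: Marker pen, 16 mm thick, 131 mm long, lying on the bench; origin at the centre of the underside, long axis y. Leave alone.
Not all that is in view belongs to the job. Leave any red look-alike of the plate_1 alone.

How it is judged (in metres and radians):
On the way:
1. one spare plate is fully home on a bare stand (((z of plate_2 in the frame of deck_b between -0.002 and 0.0025 m and y of plate_2 in the frame of deck_b between -0.004 and 0.004 m and x of plate_2 in the frame of deck_b between -0.013 and 0.013 m and angle between the x axis of plate_2 and the x axis of deck_b, either way round below 0.07 rad and angle between the z axis of plate_2 and the z axis of deck_b, either way round below 0.05 rad) or (z of plate_2 in the frame of deck_c between -0.002 and 0.0025 m and y of plate_2 in the frame of deck_c between -0.004 and 0.004 m and x of plate_2 in the frame of deck_c between -0.013 and 0.013 m and angle between the x axis of plate_2 and the x axis of deck_c, either way round below 0.07 rad and angle between the z axis of plate_2 and the z axis of deck_c, either way round below 0.05 rad) or (z of plate_3 in the frame of deck_b between -0.002 and 0.0025 m and y of plate_3 in the frame of deck_b between -0.004 and 0.004 m and x of plate_3 in the frame of deck_b between -0.013 and 0.013 m and angle between the x axis of plate_3 and the x axis of deck_b, either way round below 0.07 rad and angle between the z axis of plate_3 and the z axis of deck_b, either way round below 0.05 rad) or (z of plate_3 in the frame of deck_c between -0.002 and 0.0025 m and y of plate_3 in the frame of deck_c between -0.004 and 0.004 m and x of plate_3 in the frame of deck_c between -0.013 and 0.013 m and angle between the x axis of plate_3 and the x axis of deck_c, either way round below 0.07 rad and angle between the z axis of plate_3 and the z axis of deck_c, either way round below 0.05 rad))), for 0.2 s.
At the end, for the whole second after the job is handed in: Each bare stand carries one spare at rest, pins through the holes: underside within 2.5 mm of the seat plane, within 4 mm in the seat's y and 13 mm in its x, long axis within 4 degrees of seat x, flat within 3 degrees. The first plate is still so seated on its stand ((((z of plate_2 in the frame of deck_b between -0.002 and 0.0025 m and y of plate_2 in the frame of deck_b between -0.004 and 0.004 m and x of plate_2 in the frame of deck_b between -0.013 and 0.013 m and angle between the x axis of plate_2 and the x axis of deck_b, either way round below 0.07 rad and angle between the z axis of plate_2 and the z axis of deck_b, either way round below 0.05 rad) and (z of plate_3 in the frame of deck_c between -0.002 and 0.0025 m and y of plate_3 in the frame of deck_c between -0.004 and 0.004 m and x of plate_3 in the frame of deck_c between -0.013 and 0.013 m and angle between the x axis of plate_3 and the x axis of deck_c, either way round below 0.07 rad and angle between the z axis of plate_3 and the z axis of deck_c, either way round below 0.05 rad)) or ((z of plate_2 in the frame of deck_c between -0.002 and 0.0025 m and y of plate_2 in the frame of deck_c between -0.004 and 0.004 m and x of plate_2 in the frame of deck_c between -0.013 and 0.013 m and angle between the x axis of plate_2 and the x axis of deck_c, either way round below 0.07 rad and angle between the z axis of plate_2 and the z axis of deck_c, either way round below 0.05 rad) and (z of plate_3 in the frame of deck_b between -0.002 and 0.0025 m and y of plate_3 in the frame of deck_b between -0.004 and 0.004 m and x of plate_3 in the frame of deck_b between -0.013 and 0.013 m and angle between the x axis of plate_3 and the x axis of deck_b, either way round below 0.07 rad and angle between the z axis of plate_3 and the z axis of deck_b, either way round below 0.05 rad))) and z of plate_1 in the frame of deck_a between -0.002 and 0.0025 m and y of plate_1 in the frame of deck_a between -0.004 and 0.004 m and x of plate_1 in the frame of deck_a between -0.013 and 0.013 m and angle between the x axis of plate_1 and the x axis of deck_a, either way round below 0.07 rad and angle between the z axis of plate_1 and the z axis of deck_a, either way round below 0.05 rad and linear speed of each of plate_2, plate_3 below 0.02 m/s); the robot touches nothing.
It fails at once if the plate that was already loaded is moved more than 10 mm (distance of plate_1 from where it was at the start of the episode above 0.01 m).
It fails at once if the tin cup is moved more than 30 mm (distance of tin_cup from where it was at the start of the episode above 0.03 m).
It fails at once if the side cutters is moved more than 30 mm (distance of side_cutters from where it was at the start of the episode above 0.03 m).
It fails at once if the marker is moved more than 30 mm (distance of marker from where it was at the start of the episode above 0.03 m).
It also fails if it takes over 64 s, if anything falls off the work surface, if the arm or the gripper's body presses on something with over 40 N, if the wrist force passes 120 N, or if a joint passes its speed limit or range.

## Working session

There is one attempt and no reset: what is moved stays moved. The work goes in short steps, Python scripts to look and compute and a tool call to move; the robot and the scene stay as the last step left them, time stands still between calls to the robot, and variables do not carry over. Pictures are saved under pics/ and viewed, at most 10 in all, crops included, and the job is handed in when it is done.

Besides the shell and the picture viewer there is one more tool, called after "Request:" by a JSON object that holds its "op" and its "data", one argument or row to a line. jog_arm: Moves the arm, as the interface text tells. Its arguments: {"type":"object","properties":{"dp":{"type":"array"},"spin":{"type":"array"},"fingers":{"type":"number"},"grip_force":{"type":"number"}},"required":["dp","spin"]}

```bash
ls; mkdir -p pics; cat > h.py <<'E'
import numpy as np, cv2
from scipy.spatial.transform import Rotation as Ro
from bench import r
def snap(n,f=None):
    cal=r.calibration(n); p,d=r.camera(n)
    if f: cv2.imwrite('pics/'+f,cv2.cvtColor(p,cv2.COLOR_RGB2BGR))
    return p,d,cal
def world(cal,d):
    K=cal['intrinsics'];R=np.array(cal['R']);t=np.array(cal['t'])
    v,u=np.mgrid[:d.shape[0],:d.shape[1]]
    c=np.stack([(u-K[0][2])*d/K[0][0],(v-K[1][2])*d/K[1][1],d],-1)
    W=(c-t)@R
    W[d==0]=np.nan
    return W
def proj(cal,X):
    c=np.array(cal['R'])@np.array(X)+np.array(cal['t']);p=np.array(cal['intrinsics'])@c
    return p[:2]/p[2]
E
python3 - <<'E'
from h import *
for n in('top','side'):
    p,d,c=snap(n,n+'0.png'); W=world(c,d); np.savez(n+'.npz',p=p,d=d,W=W)
    for th in('plate_1','stand_a','deck_a','tin_cup','side_cutters','marker'):
        for o in r.pinpoint(n,th):
            u,v=o['location'][0]*560,o['location'][1]*420
            print(n,th,round(o['conf'],2),round(u),round(v),W[min(419,int(v)),min(559,int(u))].round())
s=r.read_state();print(s['t'],s['tcp_pos'],s['orientation'],r.tips_ahead,s['grip_width'])
E
```

```text
pics
top plate_1 0.96 350 150 [ 651. -205.   93.]
top plate_1 0.89 324 239 [ 443. -148.    8.]
top plate_1 0.75 394 147 [ 672. -336.    7.]
top plate_1 0.73 191 213 [514. 184.  11.]
top stand_a 0.82 256 159 [638.  15.  67.]
top stand_a 0.64 297 155 [644. -85.  82.]
top stand_a 0.63 341 153 [ 645. -185.   91.]
top deck_a 0.94 349 152 [ 645. -206.   87.]
top deck_a 0.85 250 153 [652.  28.  83.]
top deck_a 0.84 304 154 [ 647. -100.   78.]
top tin_cup 0.84 242 263 [384.  58.   2.]
top side_cutters 0.95 407 263 [ 377. -359.    0.]
top side_cutters 0.36 341 152 [ 645. -187.   89.]
top marker 0.8 142 208 [532. 308.  13.]
side plate_1 0.96 242 254 [ 446. -387.  167.]
side plate_1 0.92 333 228 [ 653. -214.   92.]
side plate_1 0.91 259 184 [509. 183.   5.]
side plate_1 0.6 355 297 [ 676. -343.    5.]
side stand_a 0.92 310 211 [619. -95.  67.]
side stand_a 0.86 322 235 [ 626. -216.   77.]
side stand_a 0.62 329 261 [ 646. -216.    5.]
side deck_a 0.63 331 226 [ 649. -199.   88.]
side deck_a 0.59 313 183 [646.  29.  83.]
side deck_a 0.57 319 203 [646. -81.  80.]
side tin_cup 0.67 216 210 [378.  34.  12.]
side tin_cup 0.51 260 185 [512. 175.   5.]
side side_cutters 0.8 210 316 [ 376. -374.   11.]
side side_cutters 0.61 332 228 [ 650. -210.   89.]
side marker 0.51 264 164 [537. 357.  -6.]
0.7 [284.32421339 584.49166011 239.30344835] [ 7.05105656e-01  3.06141776e+00 -1.84498879e-05] 8.0 85.44836130462105
```

```bash
python3 -c "
import cv2,numpy as np
a=cv2.imread('pics/top0.png');b=cv2.imread('pics/side0.png')
print(a.shape)"
```

```text
(420, 560, 3)
```

View pics/top0.png

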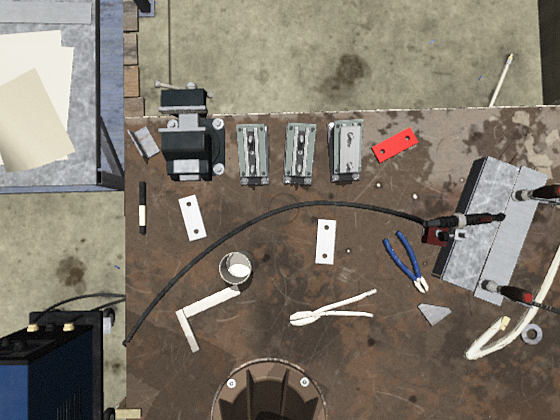

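View pics/side0.png

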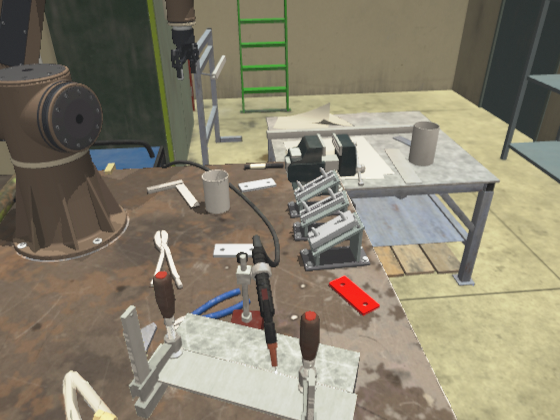

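The top view shows the spares at about px (191,217) and (325,241). The bare stands are at (252,153) and (299,153), the loaded one is at (347,150), and the red decoy is at (395,145). The side view agrees. Next I'll measure the spares and stands from the depth data.

```bash
cat >> h.py <<'E'
def rect(P):
    (c,s,a)=cv2.minAreaRect(P[:,:2].astype(np.float32))
    if s[0]<s[1]: a+=90
    return np.round(c,1),np.round(sorted(s),1),round((a+90)%180-90,1)
def moves(target,yaw=None):
    """tool-frame dp units & spin from present commanded pose ~ measured. yaw: world heading (deg) of tool y, mod 180"""
    s=r.read_state();R=Ro.from_rotvec(s['orientation']).as_matrix();p=np.array(s['tcp_pos'])
    dp=R.T@(np.array(target)-p)/40
    sp=0
    if yaw is not None:
        ty=np.degrees(np.arctan2(R[1,1],R[0,1])); dy=(yaw-ty+90)%180-90; sp=-dy/6
    return dp.round(3),round(sp,2),s['qpos'].round(2) if hasattr(s['qpos'],'round') else s['qpos']
E
python3 - <<'E'
from h import *
D=np.load('top.npz');W=D['W'];p=D['p'].astype(int)
white=(p.min(2)>170)
for u,v in((191,217),(325,241)):
    m=np.zeros(W.shape[:2],bool);m[v-32:v+32,u-22:u+22]=1
    m&=white; P=W[m];P=P[np.isfinite(P[:,0])];print('plate',len(P),rect(P),np.median(P[:,2]).round(1))
for u,v in((252,153),(299,153),(347,150)):
    m=np.zeros(W.shape[:2],bool);m[v-35:v+38,u-22:u+22]=1
    P=W[m];P=P[np.isfinite(P[:,0])];P=P[P[:,2]>35]
    print('stand',len(P),rect(P),P[:,2].max().round())
m=np.zeros(W.shape[:2],bool);m[80:185,155:230]=1
P=W[m];P=P[np.isfinite(P[:,0])];P=P[P[:,2]>30];print('vice',np.nanmin(P,0),np.nanmax(P,0))
c=r.calibration('wrist');R=np.array(c['R']);print('wristcam',-R.T@c['t'],R.round(2).tolist(),c['intrinsics'])
print(moves((650,-30,330),90))
E
```

```text
plate 729 (array([502.5, 183.3]), array([ 46.6, 110.3]), 14.5) 8.4
plate 753 (array([ 433.7, -154.3]), array([ 46.5, 112. ]), -5.6) 8.4
stand 1466 (array([657.8,  22.7]), array([ 66. , 115.8]), 0.2) 131.0
stand 1469 (array([656.3, -91.7]), array([ 65.8, 116.2]), -4.9) 131.0
stand 1493 (array([ 661. , -205.4]), array([ 66.5, 117.6]), 1.9) 131.0
vice [589.6478445  111.60618747  30.02422433] [833.09586428 243.50406998 152.24890461]
wristcam [227.26799334 612.92296763 373.95407769] [[0.44, 0.9, -0.0], [0.87, -0.42, 0.26], [0.23, -0.11, -0.97]] [[325.39497123   0.         281.96789187]
 [  0.         325.39497123 208.02624565]
 [  0.           0.           1.        ]]
(array([-14.941,  -9.816,  -2.267]), np.float64(-4.32), array([ 1.07,  0.48,  1.6 , -0.  ,  1.07, -0.05]))
```

Request:
{"op": "jog_arm", "data": {
  "dp": [
    [-14.9,-9.8,-1],
    [-14.9,-9.8,-1],
    [-14.9,-9.8,-1],
    [-14.9,-9.8,-1],
    [-14.9,-9.8,-1],
    [-14.9,-9.8,-1],
    [-14.9,-9.8,-1],
    [-14.9,-9.8,-1]
  ],
  "spin": [-4.3,-4.3,-4.3,-4.3,-4.3,-4.3,-4.3,-4.3]
}}

```text
t: 1.37
tcp_pos: [451.8, 302.4, 257.9]
orientation: [0.004, 3.141, 0.0]
force: [0.5, 0.8, 0.3]
grip_width: 85.1
grip_force: 0.0
```

```bash
python3 -c "
from h import *
print(moves((650,-30,270),90))"
```

```text
(array([-4.974, -8.298, -0.302]), np.float64(-0.02), array([ 0.53,  0.31,  1.82,  0.  ,  1.01, -1.03]))
```

Request:
{"op": "jog_arm", "data": {
  "dp": [
    [-5,-8.3,-0.3],
    [-5,-8.3,-0.3],
    [-5,-8.3,-0.3],
    [-5,-8.3,-0.3],
    [-5,-8.3,-0.3],
    [-5,-8.3,-0.3],
    [-5,-8.3,-0.3],
    [-5,-8.3,-0.3]
  ],
  "spin": [0,0,0,0,0,0,0,0]
}}

```text
t: 2.03
tcp_pos: [623.1, 16.2, 268.2]
orientation: [0.004, 3.141, 0.0]
force: [0.2, 1.1, 0.5]
grip_width: 84.9
grip_force: 0.0
```

Request:
{"op": "jog_arm", "data": {
  "dp": [
    [-0.8,-1.1,0],
    [-0.8,-1.1,0],
    [-0.8,-1.1,0],
    [-0.8,-1.1,0],
    [-0.8,-1.1,0]
  ],
  "spin": [0,0,0,0,0]
}}

```text
t: 2.45
tcp_pos: [653.7, -25.1, 267.7]
orientation: [-0.004, -3.141, -0.0]
force: [-0.4, 0.2, 0.4]
grip_width: 85.4
grip_force: 0.0
```

```bash
python3 - <<'E'
from h import *
print(r.read_state()['tcp_pos'])
p,d,c=snap('wrist','w1.png');W=world(c,d);np.savez('w1.npz',p=p,d=d,W=W)
for o in r.pinpoint('wrist','deck_a'):
    u,v=o['location'][0]*560,o['location'][1]*420
    print(round(o['conf'],2),round(u),round(v),W[min(419,int(v)),min(559,int(u))].round())
E
```

```text
[653.66979174 -25.11303228 267.74535906]
0.73 329 183 [648.  22.  82.]
0.65 213 182 [647. -94.  83.]
```

View pics/w1.png

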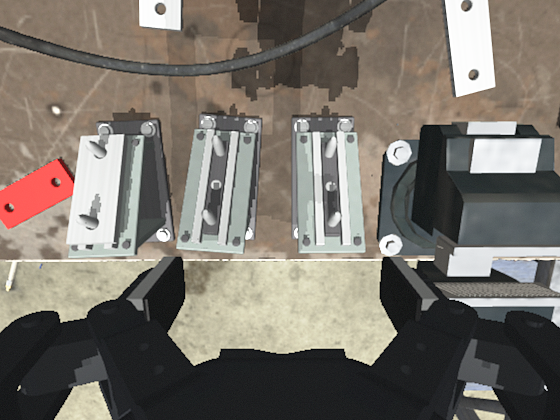

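The wrist view shows the loaded stand on the left (125,190), the middle bare stand at (218,185) and the right bare stand at (330,185). The pins are visible, for example at (217,148)/(208,217) and (331,148)/(335,217). I'll fit the seats and pins in 3D.

```bash
cat > fit.py <<'E'
from h import *
def fit(W,cy,yaw0):
    P=W.reshape(-1,3);P=P[np.isfinite(P[:,0])]
    P=P[(abs(P[:,1]-cy)<45)&(P[:,0]>570)&(P[:,0]<740)&(P[:,2]>35)&(P[:,2]<150)]
    best=None
    for yaw in np.arange(yaw0-6,yaw0+6.1,.5):   # deck axes
        y=np.radians(yaw);x=np.array([np.cos(y)*np.cos(np.pi/6),np.sin(y)*np.cos(np.pi/6),.5])
        yy=np.array([-np.sin(y),np.cos(y),0]);z=np.cross(x,yy)
        h=P@z; hh,e=np.histogram(h,bins=np.arange(h.min(),h.max(),1.)); 
        sc=np.sort(hh)[-3:].sum()
        if best is None or sc>best[0]: best=(sc,yaw)
    return P,best
def axes(yaw):
    y=np.radians(yaw);x=np.array([np.cos(y)*np.cos(np.pi/6),np.sin(y)*np.cos(np.pi/6),.5])
    yy=np.array([-np.sin(y),np.cos(y),0]);return np.stack([x,yy,np.cross(x,yy)])
E
python3 - <<'E'
from fit import *
W=np.load('w1.npz')['W']
for cy,y0 in((22,0),(-93,-4)):
    P,b=fit(W,cy,y0)
    # yaw from base deck plate outline (min-area rect of z-band) too
    rc=rect(P); A=axes(rc[2])
    Q=(P-np.array([650,cy,85]))@A.T
    h=Q[:,2];hh,e=np.histogram(h,bins=np.arange(-30,45,1.))
    print(b,rc,[(int(a),int(n)) for a,n in zip(e,hh) if n>60])
    k=np.median(h[(h>-4)&(h<4)]);R_=Q[abs(h-k)<1.5]
    D=Q[abs(h-k+12)<2]
    print('seat h',k,'rails x',np.percentile(R_[:,0],[1,99]),'y',np.percentile(R_[:,1],[1,99]),'deck',np.percentile(D,[1,99],axis=0)[:,:2].round(1).tolist(), rect(R_),rect(D))
    T=Q[(h>k+5)&(h<k+32)]
    for sgn in(-1,1):
        t=T[np.sign(T[:,0])==sgn]
        print('pin',len(t),np.median(t,0).round(1),[(lo,np.median(t[(t[:,2]-k>lo)&(t[:,2]-k<lo+6)],0).round(1)[:2].tolist()) for lo in(6,12,18,24)], t[:,2].max()-k)
E
```

```text
(np.int64(4154), np.float64(0.5)) (array([658.6,  22.4]), array([ 66.2, 116.2]), 0.4) [(-15, 77), (-14, 823), (-13, 1987), (-12, 914), (-11, 154), (-10, 122), (-9, 70), (-4, 266), (-3, 613), (-2, 692), (-1, 980), (0, 418)]
seat h -1.0553309885342026 rails x [-55.82482082  58.51938291] y [-16.06891923  16.35093974] deck [[-61.9, -32.5], [65.6, 32.7]] (array([1.4, 0.3]), array([ 33.2, 117.8]), 0.1) (array([1.4, 0.4]), array([ 66.2, 129.5]), -0.0)
pin 164 [-31.   -0.8  21.9] [(6, [-30.0, -1.5]), (12, [-30.1, -0.7]), (18, [-30.0, -1.7]), (24, [-31.8, -0.4])] 31.409925170167888
pin 145 [40.2 -1.1 24.2] [(6, [42.0, -1.5]), (12, [41.3, -3.0]), (18, [41.3, -2.6]), (24, [39.5, -0.3])] 31.999657995345984
(np.int64(4098), np.float64(-5.0)) (array([657.3, -92.3]), array([ 66.2, 116.4]), -4.7) [(-14, 130), (-13, 1057), (-12, 1957), (-11, 736), (-10, 124), (-9, 109), (-8, 62), (-4, 78), (-3, 358), (-2, 675), (-1, 756), (0, 930), (1, 302)]
seat h -0.3315429957266642 rails x [-57.03445114  57.41837957] y [-14.77312297  17.8781425 ] deck [[-63.6, -30.9], [64.3, 34.2]] (array([-0.1,  1.4]), array([ 33.4, 117.6]), 0.2) (array([-0.2,  1.3]), array([ 66.2, 129.9]), -0.0)
pin 167 [-32.8   2.8  22.7] [(6, [-31.6, 3.1]), (12, [-31.9, 3.7]), (18, [-32.0, 3.5]), (24, [-33.7, 2.6])] 31.34044467548161
pin 149 [38.1  3.4 24.5] [(6, [40.1, 4.1]), (12, [39.6, 4.8]), (18, [39.1, 5.2]), (24, [37.5, 2.6])] 31.705738818549072
```

Request:
{"op": "jog_arm", "data": {
  "dp": [
    [1,1.2,0.3],
    [1.8,2.4,0.8],
    [2.8,3.4,1.5],
    [3.8,4.4,2.2],
    [3.8,5.2,3],
    [3.8,5.2,3],
    [3.8,5.2,3],
    [3.8,5.2,3]
  ],
  "spin": [-0.5,-1,-1.8,-2.4,-2.4,-2.4,-2.4,-2.4]
}}

```text
t: 3.22
tcp_pos: [497.1, 186.3, 144.9]
orientation: [0.395, -3.111, 0.0]
force: [-2.2, -0.4, -1.3]
grip_width: 85.4
grip_force: 0.0
```

```bash
cat > pl.py <<'E'
from h import *
import sys
def plate(guess,f):
    p,d,c=snap('wrist',f);W=world(c,d)
    m=(p.min(2)>150)&(abs(W[...,2]-8)<5)&(np.hypot(W[...,0]-guess[0],W[...,1]-guess[1])<75)
    n,L,st,_=cv2.connectedComponentsWithStats(m.astype(np.uint8))
    k=1+st[1:,4].argmax();P=W[L==k]
    return rect(P),len(P)
E
python3 - <<'E'
from pl import *
print(r.read_state()['tcp_pos'])
(c,s,a),n=plate((502.5,183.3),'w2.png');print(c,s,a,n)
print(moves((c[0],c[1],9.5),a+90))
E
```

```text
[497.10279006 186.33543356 144.91795038]
[504.8 182.4] [ 44.1 110.7] 14.5 5984
(array([-0.129, -0.099,  3.424]), np.float64(0.0), array([ 0.3 ,  0.44,  1.95,  0.  ,  0.75, -1.53]))
```

View pics/w2.png

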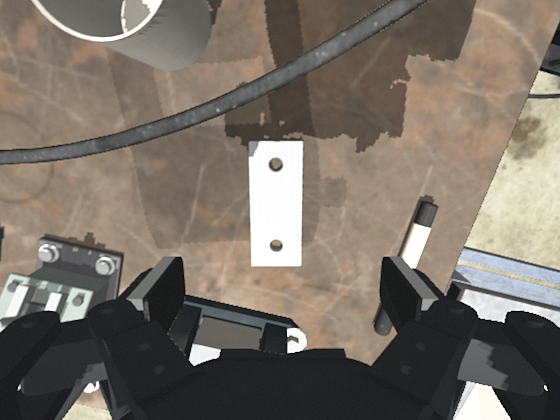

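Plate L is at (504.8,182.4), heading 14.5°, centred at px (276,203) in this view. I'll part-close the fingers and descend.

Request:
{"op": "jog_arm", "data": {
  "dp": [
    [-0.13,-0.1,0.8],
    [-0.13,-0.1,1.8],
    [-0.13,-0.1,2.6],
    [-0.13,-0.1,3.0],
    [-0.13,-0.1,3.0],
    [-0.13,-0.1,3.0]
  ],
  "spin": [0,0,0,0,0,0],
  "fingers": 0.35
}}

```text
t: 3.77
tcp_pos: [508.9, 180.0, 28.2]
orientation: [0.39, -3.117, 0.0]
force: [-0.2, 0.2, 0.4]
grip_width: 55.6
grip_force: 0.0
```

```bash
python3 - <<'E'
from pl import *
s=r.read_state();print(s['tcp_pos'],s['grip_width'],r.tips_ahead,s['force'])
p,d,c=snap('wrist');W=world(c,d)
m=(abs(W[...,0]-504)<50)&(abs(W[...,1]-182)<60)&(W[...,2]>10)
R=Ro.from_rotvec(s['orientation']).as_matrix()
Q=(W[m]-s['tcp_pos'])@R
for sg in(-1,1):
    q=Q[(Q[:,1]*sg>15)&(Q[:,2]>-25)&(Q[:,2]<12)];print(len(q),np.percentile(q,[1,50,99],axis=0).round(1).tolist() if len(q) else '')
print(moves((504.8,182.4,9.5),104.5))
E
```

```text
[508.86466626 179.95649278  28.1682923 ] 55.62690410834029 8.0 [-0.23365813  0.2498899   0.43731682]
1399 [[-12.1, -41.7, -24.7], [5.3, -28.5, -13.9], [9.9, -28.1, 2.9]]
1411 [[-12.0, 26.9, -24.8], [5.4, 27.4, -13.9], [9.9, 40.5, 2.9]]
(array([0.102, 0.084, 0.488]), np.float64(-0.04), array([ 0.28,  0.63,  2.01, -0.  ,  0.5 , -1.54]))
```

Request:
{"op": "jog_arm", "data": {
  "dp": [
    [0.1,0.08,0],
    [0.1,0.08,0.3],
    [0.1,0.08,0.52],
    [0.1,0.08,0.52]
  ],
  "spin": [0,0,0,0]
}}

```text
t: 4.15
tcp_pos: [503.6, 182.1, 6.2]
orientation: [0.39, -3.116, 0.0]
force: [0.1, -0.6, -0.6]
grip_width: 55.4
grip_force: 0.0
```

Request:
{"op": "jog_arm", "data": {
  "dp": [
    [0,0,0],
    [0,0,0],
    [0,0,0],
    [0,0,0],
    [0,0,0]
  ],
  "spin": [0,0,0,0,0],
  "fingers": 1,
  "grip_force": 30
}}

```text
t: 4.57
tcp_pos: [504.3, 182.2, 7.3]
orientation: [-0.39, 3.117, 0.0]
force: [0.2, 0.3, -0.7]
grip_width: 42.7
grip_force: 30.7
```

```bash
cat > st.py <<'E'
from fit import *
S={'L':dict(yaw=.4,b=(650,22,85),q=(3.9,.1,-1.05)),'M':dict(yaw=-4.8,b=(650,-93,85),q=(1.9,1.7,-.4))}
def pinmid(k,dx,h):  # point on seat x axis rel. to pin middle, height h along normal
    s=S[k];return np.array(s['b'])+axes(s['yaw']).T@(np.array(s['q'])+[dx,0,h])
def hd(k): y=np.radians(S[k]['yaw']);return np.array([np.cos(y),np.sin(y),0])
def pre(k,th,x=47):
    t=np.radians(th);return pinmid(k,-36,30)+hd(k)*(-x*np.cos(t)-4*np.sin(t))+[0,0,-x*np.sin(t)+4*np.cos(t)]
if __name__=='__main__':
    import sys
    k=sys.argv[1];g=np.array([0,0,float(sys.argv[2])])
    print('tip',pinmid(k,-36,30).round(1),pinmid(k,36,30).round(1))
    for n,X in(('pre+15',pre(k,0)+[0,0,15]),('pre0',pre(k,0)),('pre30',pre(k,30)),('pre34',pre(k,34)),('above',pinmid(k,0,45)),('tip',pinmid(k,0,34)),('home',pinmid(k,0,4))):
        m=moves(X+g,S[k]['yaw']+90);print(n,(X+g).round(1),m[0],m[1])
E
python3 st.py L 3.3; python3 -c "
from h import *
s=r.read_state();print(Ro.from_rotvec(s['orientation']).as_matrix().round(3).tolist())"
```

```text
tip [607.7  21.8  94. ] [670.1  22.2 130. ]
pre+15 [560.7  21.5 116.3] [-0.38  -4.241 -2.726] 2.31
pre0 [560.7  21.5 101.3] [-0.38  -4.241 -2.351] 2.31
pre30 [565.   21.5  77.3] [-0.484 -4.266 -1.75 ] 2.31
pre34 [566.5  21.5  74.4] [-0.521 -4.275 -1.677] 2.31
above [631.4  22.  128.3] [-2.096 -4.664 -3.026] 2.31
tip [636.9  22.  118.8] [-2.229 -4.697 -2.788] 2.31
home [651.9  22.1  92.8] [-2.593 -4.786 -2.138] 2.31
[[-0.969, -0.246, 0.0], [-0.246, 0.969, 0.0], [-0.0, 0.0, -1.0]]
```

Request:
{"op": "jog_arm", "data": {
  "dp": [
    [0,0,-1],
    [0,-0.2,-2],
    [-0.1,-1,-2.7],
    [-0.2,-2,-2.7],
    [-0.38,-3,-2.7],
    [-0.38,-4.2,-2.7],
    [-0.38,-4.24,-2.7],
    [-0.38,-4.24,-2.7]
  ],
  "spin": [0,0,0.5,1,1.6,2.3,2.3,2.3]
}}

```text
t: 5.23
tcp_pos: [561.4, 18.7, 115.3]
orientation: [-0.007, 3.141, -0.0]
force: [-0.3, 0.6, -1.4]
grip_width: 42.7
grip_force: 31.7
```

```bash
python3 st.py L 3.3; python3 - <<'E'
from h import *
s=r.read_state();print(s['force'],s['grip_width'])
p,d,c=snap('side');W=world(c,d);k=[int(x) for x in proj(c,(600,20,100))];print(k)
q=p[max(0,k[1]-70):k[1]+70,k[0]-90:k[0]+90];cv2.imwrite('pics/s1.png',cv2.resize(q[...,::-1],None,fx=4,fy=4))
E
```

```text
tip [607.7  21.8  94. ] [670.1  22.2 130. ]
pre+15 [560.7  21.5 116.3] [ 0.017  0.069 -0.026] -0.03
pre0 [560.7  21.5 101.3] [0.017 0.069 0.349] -0.03
pre30 [565.   21.5  77.3] [-0.09  0.07  0.95] -0.03
pre34 [566.5  21.5  74.4] [-0.128  0.07   1.023] -0.03
above [631.4  22.  128.3] [-1.751  0.074 -0.324] -0.03
tip [636.9  22.  118.8] [-1.888  0.074 -0.086] -0.03
home [651.9  22.1  92.8] [-2.262  0.075  0.564] -0.03
[-0.27249157  0.6436132  -1.36998451] 42.66001237944984
[295, 178]
```

View pics/s1.png

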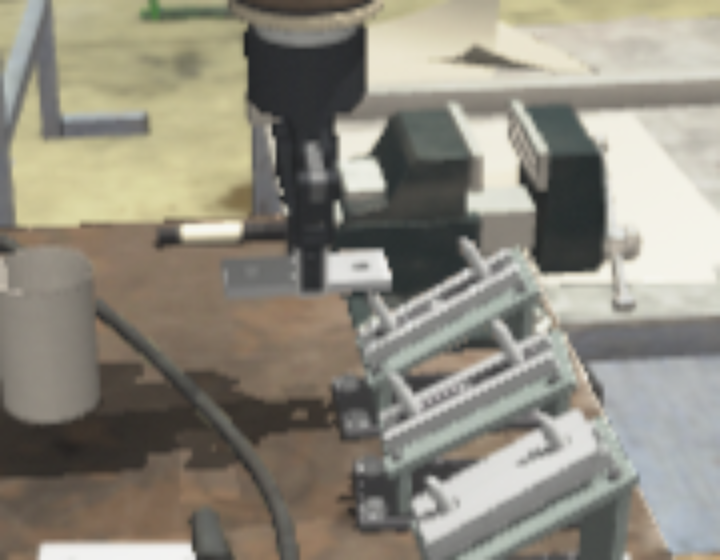

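The plate is level in the fingers, with its end above the lower pin of stand L. I'll press its end on that pin to tip it 30° in the grip.

Request:
{"op": "jog_arm", "data": {
  "dp": [
    [0,0.03,0.3],
    [0,0.03,0.45],
    [-0.02,0.03,0.6],
    [-0.05,0.03,0.75],
    [-0.08,0.03,0.9],
    [-0.12,0.03,1.0],
    [-0.12,0.03,1.03],
    [-0.12,0.03,1.03]
  ],
  "spin": [0,0,0,0,0,0,0,0]
}}

```text
t: 5.95
tcp_pos: [564.3, 23.6, 73.4]
orientation: [0.015, -3.139, -0.0]
force: [-5.5, 2.1, 2.3]
grip_width: 42.9
grip_force: 34.3
```

```bash
cat > tilt.py <<'E'
from h import *
def tilt():
    s=r.read_state();R=Ro.from_rotvec(s['orientation']).as_matrix()
    p,d,c=snap('wrist','wt.png');W=world(c,d);Q=(W-s['tcp_pos'])@R
    m=(p.min(2)>110)&(abs(Q[...,1])<21)&(Q[...,0]>12)&(Q[...,0]<60)&(Q[...,2]>-40)&(Q[...,2]<60)
    q=Q[m];a=np.polyfit(q[:,0],q[:,2],1)
    e=q[abs(q[:,2]-np.polyval(a,q[:,0]))<2];a=np.polyfit(e[:,0],e[:,2],1)
    print('F',s['force'].round(1),'w',s['grip_width'].round(1),'tilt',np.degrees(np.arctan(a[0])).round(1),'top z at TCP',a[1].round(1),'n',len(e),'near end x',np.percentile(e[:,0],99.5).round(1),'ymid',((np.percentile(e[:,1],1)+np.percentile(e[:,1],99))/2).round(1))
    h=d  
if __name__=='__main__': tilt()
E
python3 tilt.py; python3 st.py L 3.3
```

```text
tip [607.7  21.8  94. ] [670.1  22.2 130. ]
pre+15 [560.7  21.5 116.3] [ 0.091 -0.05  -1.069] 0.02
pre0 [560.7  21.5 101.3] [ 0.09  -0.05  -0.694] 0.02
pre30 [565.   21.5  77.3] [-0.019 -0.051 -0.093] 0.02
pre34 [566.5  21.5  74.4] [-0.057 -0.051 -0.02 ] 0.02
above [631.4  22.  128.3] [-1.676 -0.054 -1.372] 0.02
tip [636.9  22.  118.8] [-1.814 -0.054 -1.134] 0.02
home [651.9  22.1  92.8] [-2.19  -0.055 -0.486] 0.02Traceback (most recent call last):
  File "tilt.py", line 10, in <module>
    if __name__=='__main__': tilt()
                             ~~~~^^
  File "tilt.py", line 8, in tilt
    print('F',s['force'].round(1),'w',s['grip_width'].round(1),'tilt',np.degrees(np.arctan(a[0])).round(1),'top z at TCP',a[1].round(1),'n',len(e),'near end x',np.percentile(e[:,0],99.5).round(1),'ymid',((np.percentile(e[:,1],1)+np.percentile(e[:,1],99))/2).round(1))
                                      ^^^^^^^^^^^^^^^^^^^^^
AttributeError: 'float' object has no attribute 'round'
```

```bash
sed -i "s/s\['grip_width'\].round(1)/round(s['grip_width'],1)/" tilt.py; python3 tilt.py; for i in 1 2 3; do python3 -c "
from h import *
r.camera('top');print(r.read_state()['tcp_pos'])"; done
```

```text
F [-5.4  1.8  1.6] w 42.9 tilt 34.6 top z at TCP -1.0 n 6155 near end x 44.4 ymid 0.0
[564.28692273  23.46249136  73.75114181]
[564.31499724  23.44631607  73.77346821]
[564.32576587  23.46421016  73.79541707]
```

View pics/wt.png

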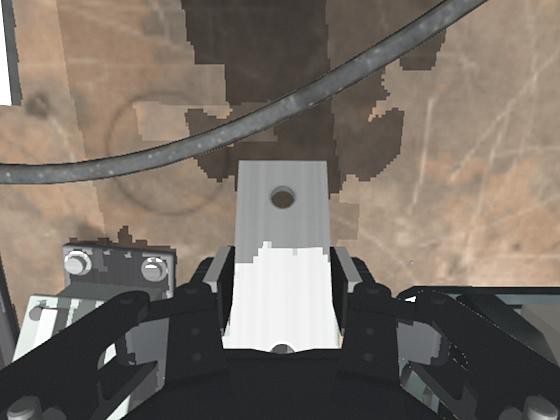

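The plate is now tilted about 34.6° and the near hole shows at px (283,197). I'll lift clear and measure again.

Request:
{"op": "jog_arm", "data": {
  "dp": [
    [0.2,0,-0.3],
    [0.2,0,-1],
    [0,0,-1.8],
    [0,0,-1.8],
    [0,0,-1.8],
    [0,0,-1.8]
  ],
  "spin": [0,0,0,0,0,0]
}}

```text
t: 6.7
tcp_pos: [565.1, 23.1, 145.7]
orientation: [-0.013, 3.142, 0.0]
force: [-0.6, -0.0, -1.8]
grip_width: 43.2
grip_force: 33.8
```

```bash
cat >> tilt.py <<'E'
    s=r.read_state();R=Ro.from_rotvec(s['orientation']).as_matrix()
    p,d,c=snap('wrist');W=world(c,d);Q=(W-s['tcp_pos'])@R
    m=(p.min(2)>110)&(abs(Q[...,1])<24)&(Q[...,0]>12)&(Q[...,0]<60)&(Q[...,2]>-40)&(Q[...,2]<60)
    q=Q[m];a=np.polyfit(q[:,0],q[:,2],1);e=q[abs(q[:,2]-np.polyval(a,q[:,0]))<2];a=np.polyfit(e[:,0],e[:,2],1)
    # rim pixels of the hole: enclosed contour in the plane mask
    pm=(m&(abs(Q[...,2]-np.polyval(a,Q[...,0]))<2)).astype(np.uint8)
    cs,hi=cv2.findContours(pm,cv2.RETR_CCOMP,cv2.CHAIN_APPROX_NONE)
    for cc,h in zip(cs,hi[0]):
        if h[3]>=0 and cv2.contourArea(cc)>100:
            pts=np.array([Q[y,x] for (x,y) in cc[:,0]]);pts=pts[np.isfinite(pts[:,0])];ctr=(pts.min(0)+pts.max(0))/2
            t=np.arctan(a[0]);u=np.array([np.cos(t),0,np.sin(t)]);n=np.array([np.sin(t),0,-np.cos(t)])
            X=np.array([ctr[0],ctr[1],np.polyval(a,ctr[0])])
            print('hole',X.round(1),'size',np.ptp(pts,0).round(1),'=> centre of plate (tool)',(X-36*u-4*n).round(1))
E
python3 tilt.py; python3 st.py L 3.3
```

```text
tip [607.7  21.8  94. ] [670.1  22.2 130. ]
pre+15 [560.7  21.5 116.3] [ 0.11  -0.041  0.734] 0.02
pre0 [560.7  21.5 101.3] [ 0.11  -0.041  1.109] 0.02
pre30 [565.   21.5  77.3] [ 0.003 -0.041  1.71 ] 0.02
pre34 [566.5  21.5  74.4] [-0.035 -0.041  1.783] 0.02
above [631.4  22.  128.3] [-1.657 -0.044  0.434] 0.02
tip [636.9  22.  118.8] [-1.794 -0.044  0.673] 0.02
home [651.9  22.1  92.8] [-2.169 -0.044  1.322] 0.02  File "tilt.py", line 11
    s=r.read_state();R=Ro.from_rotvec(s['orientation']).as_matrix()
IndentationError: unexpected indent
```

```bash
sed -i "s/^if __name__=='__main__': tilt()/if __name__=='__main__':\n    tilt()/" tilt.py; python3 tilt.py
```

```text
F [-0.6 -0.  -1.8] w 43.2 tilt 33.2 top z at TCP -1.1 n 6277 near end x 45.0 ymid -0.0
hole [28.9  0.1 17.9] size [11.3 13.   9.5] => centre of plate (tool) [-3.4  0.1  1.5]
```

```bash
python3 - <<'E'
from st import *
def go(k,off):
    g=-hd(k)*off[0]*-1*-1
    for h in(50,38,32,24,14,4,2):
        X=pinmid(k,0,h); T=X+hd(k)*off[0]+[0,0,off[2]]
        m=moves(T,S[k]['yaw']+90);print(h,T.round(1),m[0],m[1])
go('L',(-3.2,0,1.6))
E
```

```text
50 [625.7  21.9 130.9] [-1.531 -0.039  0.344] 0.01
38 [631.7  22.  120.5] [-1.682 -0.039  0.604] 0.01
32 [634.7  22.  115.4] [-1.757 -0.039  0.733] 0.01
24 [638.7  22.  108.4] [-1.857 -0.04   0.906] 0.01
14 [643.7  22.1  99.8] [-1.983 -0.04   1.123] 0.01
4 [648.7  22.1  91.1] [-2.108 -0.04   1.339] 0.01
2 [649.7  22.1  89.4] [-2.133 -0.04   1.382] 0.01
```

Request:
{"op": "jog_arm", "data": {
  "dp": [
    [-0.8,-0.04,0],
    [-1.5,-0.04,0.1],
    [-1.53,-0.04,0.34],
    [-1.53,-0.04,0.34],
    [-1.53,-0.04,0.34],
    [-1.53,-0.04,0.34]
  ],
  "spin": [0,0,0,0,0,0]
}}

```text
t: 7.3
tcp_pos: [625.2, 21.7, 131.7]
orientation: [0.013, -3.139, -0.0]
force: [0.1, 0.2, -1.4]
grip_width: 42.8
grip_force: 33.8
```

```bash
cat > go.py <<'E'
from st import *
import sys
k=sys.argv[1];off=[float(a) for a in sys.argv[2:5]]
for h in(50,38,32,24,14,4,2):
    T=pinmid(k,0,h)+hd(k)*off[0]+[0,0,off[2]]
    m=moves(T,S[k]['yaw']+90);print(h,T.round(1),m[0],m[1])
s=r.read_state();print(s['force'].round(1),s['moment'].round(2))
E
python3 go.py L -3.2 0 1.6; python3 - <<'E'
from h import *
p,d,c=snap('side');k=[int(x) for x in proj(c,(640,20,110))]
q=p[k[1]-50:k[1]+50,k[0]-60:k[0]+60];cv2.imwrite('pics/s2.png',cv2.resize(q[...,::-1],None,fx=5,fy=5))
E
```

```text
50 [625.7  21.9 130.9] [-0.012  0.005  0.018] 0.01
38 [631.7  22.  120.5] [-0.162  0.005  0.278] 0.01
32 [634.7  22.  115.4] [-0.238  0.005  0.408] 0.01
24 [638.7  22.  108.4] [-0.338  0.005  0.581] 0.01
14 [643.7  22.1  99.8] [-0.463  0.004  0.797] 0.01
4 [648.7  22.1  91.1] [-0.589  0.004  1.013] 0.01
2 [649.7  22.1  89.4] [-0.614  0.004  1.056] 0.01
[ 0.1  0.2 -1.4] [0.04 0.02 0.06]
```

View pics/s2.png

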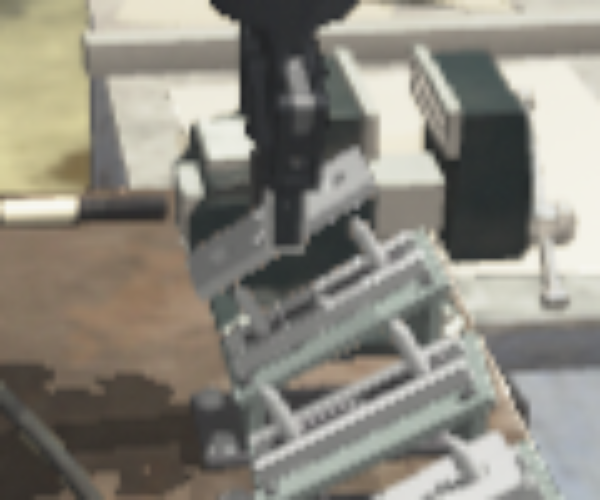

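The plate sits tilted just above the pins of stand L, roughly parallel to the seat. I'll descend along the normal to h=24 and read the force.

Request:
{"op": "jog_arm", "data": {
  "dp": [
    [-0.16,0,0.28],
    [-0.2,0,0.34],
    [-0.24,0,0.41],
    [-0.28,0,0.48],
    [-0.34,0,0.58],
    [-0.34,0,0.58]
  ],
  "spin": [0,0,0,0,0,0]
}}

```text
t: 7.85
tcp_pos: [638.4, 22.1, 107.4]
orientation: [0.012, -3.137, -0.001]
force: [-3.9, 3.5, -10.0]
grip_width: 43.0
grip_force: 33.1
```

```bash
python3 go.py L -3.2 0 1.6|tail -4; python3 tilt.py
```

```text
14 [643.7  22.1  99.8] [-0.133 -0.003  0.19 ] 0.01
4 [648.7  22.1  91.1] [-0.259 -0.004  0.406] 0.01
2 [649.7  22.1  89.4] [-0.284 -0.004  0.449] 0.01
[ -3.9   3.5 -10. ] [0.51 0.89 0.07]
F [ -3.9   3.5 -10. ] w 43.0 tilt 32.5 top z at TCP -1.1 n 6452 near end x 45.5 ymid -0.0
hole [28.9 -0.1 17.4] size [10.7 12.6  9. ] => centre of plate (tool) [-3.6 -0.1  1.4]
```

Request:
{"op": "jog_arm", "data": {
  "dp": [
    [-0.03,0,0.04],
    [-0.06,0,0.1]
  ],
  "spin": [0,0]
}}

```text
t: 8.12
tcp_pos: [640.3, 22.3, 104.2]
orientation: [0.013, -3.137, -0.001]
force: [-9.7, 4.7, 0.5]
grip_width: 42.9
grip_force: 34.1
```

```bash
python3 go.py L -3.4 0 1.5|tail -4; python3 tilt.py
```

```text
14 [643.5  22.1  99.7] [-0.081 -0.006  0.112] 0.01
4 [648.5  22.1  91. ] [-0.207 -0.007  0.328] 0.01
2 [649.5  22.1  89.3] [-0.232 -0.007  0.371] 0.01
[-9.7  4.7  0.5] [0.69 1.66 0.07]
F [-9.7  4.7  0.5] w 42.9 tilt 33.0 top z at TCP -1.1 n 6291 near end x 45.0 ymid 0.0
hole [29.5 -0.  18.1] size [12.1 12.6  9.1] => centre of plate (tool) [-2.8 -0.   1.8]
```

View pics/wt.png

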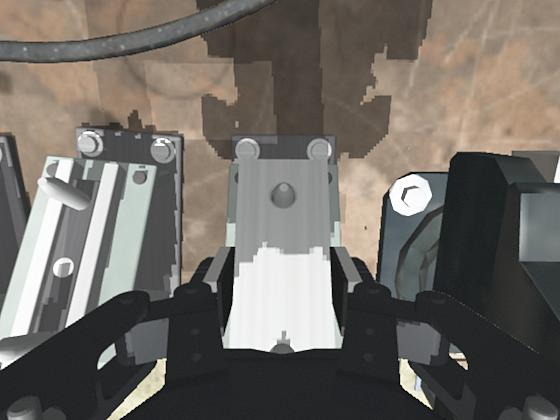

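The pin shows through the lower hole at px (283,195), and the upper pin shows at (283,335). I'll continue down, easing against the side force.

Request:
{"op": "jog_arm", "data": {
  "dp": [
    [0.0,0.01,0.04],
    [-0.03,0.01,0.1],
    [-0.06,0.01,0.15],
    [-0.08,0.01,0.18],
    [-0.08,0.01,0.18]
  ],
  "spin": [0,0,0,0,0]
}}

```text
t: 8.63
tcp_pos: [644.5, 22.4, 96.9]
orientation: [0.013, -3.139, -0.0]
force: [-5.1, 3.2, -5.7]
grip_width: 43.0
grip_force: 33.6
```

```bash
python3 go.py L -3.4 0 1.5|tail -3; python3 tilt.py
```

```text
4 [648.5  22.1  91. ] [-0.101 -0.009  0.147] 0.01
2 [649.5  22.1  89.3] [-0.127 -0.009  0.191] 0.01
[-5.1  3.2 -5.7] [ 0.37  0.81 -0.01]
F [-5.1  3.2 -5.7] w 43.0 tilt 33.0 top z at TCP -1.1 n 6117 near end x 45.1 ymid -0.0
hole [30.8 -0.  18.9] size [14.6 12.6 10.1] => centre of plate (tool) [-1.5 -0.   2.7]
```

Request:
{"op": "jog_arm", "data": {
  "dp": [
    [-0.03,0.01,0.06],
    [-0.06,0.01,0.12],
    [-0.08,0.01,0.16],
    [-0.1,0.01,0.2],
    [-0.1,0.01,0.22]
  ],
  "spin": [0,0,0,0,0]
}}

```text
t: 9.15
tcp_pos: [648.7, 22.8, 90.8]
orientation: [0.013, -3.14, -0.0]
force: [-22.3, 1.1, 51.2]
grip_width: 42.8
grip_force: 40.0
```

```bash
python3 go.py L -3.4 0 1.5|tail -3; python3 tilt.py
```

```text
4 [648.5  22.1  91. ] [ 0.004 -0.017 -0.004] 0.01
2 [649.5  22.1  89.3] [-0.021 -0.017  0.039] 0.01
[-22.3   1.1  51.2] [0.16 3.92 0.06]
F [-22.3   1.1  51.2] w 42.8 tilt 30.2 top z at TCP -2.2 n 6607 near end x 47.3 ymid -0.0
hole [33.3 -0.  17.2] size [17.4 12.4 11.2] => centre of plate (tool) [ 0.2 -0.   2.6]
```

The plate is seated, with tilt 30.2° and a firm stop. I'll relax, release and rise.

Request:
{"op": "jog_arm", "data": {
  "dp": [
    [0,0,-0.06],
    [0,0,-0.06]
  ],
  "spin": [0,0]
}}

```text
t: 9.42
tcp_pos: [648.4, 22.8, 91.4]
orientation: [0.013, -3.139, -0.0]
force: [-6.0, 1.0, 1.3]
grip_width: 42.7
grip_force: 35.0
```

Request:
{"op": "jog_arm", "data": {
  "dp": [
    [0,0,0],
    [0,0,0],
    [0,0,0],
    [0,0,-0.6],
    [0,0,-1.5],
    [0,0,-2.5],
    [0,0,-2.5],
    [0,0,-2.5]
  ],
  "spin": [0,0,0,0,0,0,0,0],
  "fingers": 0.35
}}

```text
t: 10.08
tcp_pos: [651.7, 22.6, 194.4]
orientation: [-0.012, 3.136, -0.0]
force: [-0.3, -0.3, -1.4]
grip_width: 55.4
grip_force: 0.0
```

```bash
cat > chk.py <<'E'
from st import *
import sys
def chk(k):
    p,d,c=snap('wrist','c_%s.png'%k);W=world(c,d);P=W[np.isfinite(W[...,0])&(p.min(2)>90)]
    s=S[k];Q=(P-s['b'])@axes(s['yaw']).T-[0 if False else s['q'][0],s['q'][1],s['q'][2]]
    m=(abs(Q[:,0])<62)&(abs(Q[:,1])<30)&(Q[:,2]>4)&(Q[:,2]<14)
    q=Q[m];a=np.linalg.lstsq(np.c_[q[:,:2],np.ones(len(q))],q[:,2],rcond=None)[0]
    print('top face h (want 8)',a[2].round(2),'slopes deg',np.degrees(a[:2]).round(2),rect(q))
chk(sys.argv[1])
print(moves((433.7,-154.3,150),84.4))
E
python3 chk.py L; python3 -c "
from h import *
print(r.read_state()['tcp_pos'])"
```

```text
top face h (want 8) 8.64 slopes deg [ 0.01 -0.01] (array([-1.6,  0.3]), array([ 44.1, 110.6]), -0.1)
(array([ 5.456, -4.379,  1.051]), np.float64(1.01), array([-0.01,  0.53,  1.64, -0.  ,  0.97, -1.59]))
[650.46212856  22.60024199 192.53634435]
```

Plate L is flat and home, with slopes of about 0°. The pin middle came out 1.6 mm below my estimate, so I'll carry that correction to stand M. Now the second spare.

Request:
{"op": "jog_arm", "data": {
  "dp": [
    [0.8,-0.6,0],
    [1.6,-1.2,0],
    [2.4,-1.9,0],
    [3.2,-2.5,0.2],
    [4,-3.2,0.5],
    [4.8,-3.8,0.8],
    [5.45,-4.4,1],
    [5.45,-4.4,1]
  ],
  "spin": [0,0,0.3,0.6,1,1,1,1]
}}

```text
t: 10.8
tcp_pos: [426.8, -156.8, 149.0]
orientation: [-0.156, -3.131, -0.003]
force: [0.4, 0.5, -0.4]
grip_width: 55.3
grip_force: 0.0
```

```bash
sed -i "s/q=(1.9,1.7,-.4)/q=(0.4,1.4,-.4)/" st.py; python3 - <<'E'
from pl import *
(c,s,a),n=plate((433.7,-154.3),'w5.png');print(c,s,a,n,r.read_state()['tcp_pos'],r.read_state()['qvel'].round(2))
print(moves((c[0],c[1],25),a+90))
E
```

```text
[ 436.2 -153.5] [ 44.1 110.6] -5.6 5837 [ 429.58696219 -156.18472898  149.88940971] [ 0.06  0.   -0.07  0.01  0.02  0.05]
(array([-0.171,  0.08 ,  3.122]), np.float64(-0.03), array([-0.41,  0.35,  2.11, -0.  ,  0.69, -1.88]))
```

Request:
{"op": "jog_arm", "data": {
  "dp": [
    [-0.12,0.06,0.9],
    [-0.12,0.06,1.8],
    [-0.12,0.06,2.7],
    [-0.12,0.06,3.1],
    [-0.12,0.06,3.1],
    [-0.12,0.06,3.1],
    [-0.12,0.06,3.1]
  ],
  "spin": [0,0,0,0,0,0,0]
}}

```text
t: 11.43
tcp_pos: [438.9, -153.0, 28.1]
orientation: [0.151, 3.137, -0.0]
force: [-0.7, -0.5, 0.3]
grip_width: 55.5
grip_force: 0.0
```

```bash
python3 - <<'E'
from h import *
print(moves((436.2,-153.5,7),84.4),r.read_state()['tcp_pos'])
E
```

```text
(array([ 0.066, -0.018,  0.528]), np.float64(0.01), array([-0.4 ,  0.58,  2.18,  0.  ,  0.38, -1.88])) [ 438.8856108  -153.04503809   28.13654153]
```

Request:
{"op": "jog_arm", "data": {
  "dp": [
    [0.06,-0.02,0.1],
    [0.06,-0.02,0.3],
    [0.06,-0.02,0.52],
    [0.06,-0.02,0.52]
  ],
  "spin": [0,0,0,0]
}}

```text
t: 11.77
tcp_pos: [435.4, -153.6, 5.8]
orientation: [-0.152, -3.137, -0.0]
force: [-1.0, 0.1, -0.2]
grip_width: 55.5
grip_force: 0.0
```

Request:
{"op": "jog_arm", "data": {
  "dp": [
    [0,0,0],
    [0,0,0],
    [0,0,0],
    [0,0,0],
    [0,0,0]
  ],
  "spin": [0,0,0,0,0],
  "fingers": 1,
  "grip_force": 30
}}

```text
t: 12.18
tcp_pos: [435.9, -153.8, 6.9]
orientation: [0.152, 3.138, -0.0]
force: [-0.3, 0.2, -0.3]
grip_width: 43.2
grip_force: 30.8
```

```bash
python3 st.py M 3.3
```

```text
tip [604.6 -87.8  92.8] [666.8 -93.  128.8]
pre+15 [557.8 -83.9 115.1] [-2.866  2.035 -2.706] -0.12
pre0 [557.8 -83.9 100.1] [-2.865  2.035 -2.331] -0.12
pre30 [562.1 -84.2  76.1] [-2.973  2.036 -1.73 ] -0.12
pre34 [563.6 -84.3  73.2] [-3.01   2.037 -1.657] -0.12
above [628.2 -89.8 127.1] [-4.632  2.057 -3.005] -0.12
tip [633.7 -90.2 117.6] [-4.77   2.059 -2.767] -0.12
home [648.7 -91.5  91.6] [-5.145  2.064 -2.118] -0.12
```

Request:
{"op": "jog_arm", "data": {
  "dp": [
    [0,0,-1],
    [-0.3,0.2,-2],
    [-0.8,0.6,-2.7],
    [-1.6,1.2,-2.7],
    [-2.4,1.8,-2.7],
    [-2.87,2.03,-2.7],
    [-2.87,2.03,-2.7],
    [-2.87,2.03,-2.7]
  ],
  "spin": [0,0,-0.1,-0.1,-0.1,-0.1,-0.1,-0.1]
}}

```text
t: 12.85
tcp_pos: [558.4, -83.3, 114.6]
orientation: [0.133, 3.139, -0.0]
force: [-1.1, -0.7, -0.9]
grip_width: 42.8
grip_force: 31.8
```

```bash
python3 st.py M 3.3; python3 -c "
from h import *
s=r.read_state();print(s['tcp_pos'],s['force'])"
```

```text
tip [604.6 -87.8  92.8] [666.8 -93.  128.8]
pre+15 [557.8 -83.9 115.1] [ 0.014 -0.015 -0.014] -0.01
pre0 [557.8 -83.9 100.1] [ 0.014 -0.015  0.361] -0.01
pre30 [562.1 -84.2  76.1] [-0.093 -0.015  0.962] -0.01
pre34 [563.6 -84.3  73.2] [-0.131 -0.015  1.035] -0.01
above [628.2 -89.8 127.1] [-1.753 -0.013 -0.313] -0.01
tip [633.7 -90.2 117.6] [-1.89  -0.013 -0.075] -0.01
home [648.7 -91.5  91.6] [-2.265 -0.013  0.574] -0.01
[558.42992045 -83.31139543 114.57882788] [-1.11839986 -0.66480557 -0.91636462]
```

Request:
{"op": "jog_arm", "data": {
  "dp": [
    [0,-0.01,0.3],
    [0,-0.01,0.45],
    [-0.02,-0.01,0.6],
    [-0.05,-0.01,0.75],
    [-0.08,-0.01,0.9],
    [-0.1,-0.01,0.98],
    [-0.1,-0.01,0.98],
    [-0.1,-0.01,0.98]
  ],
  "spin": [0,0,0,0,0,0,0,0]
}}

```text
t: 13.52
tcp_pos: [560.4, -84.9, 75.1]
orientation: [-0.136, -3.136, -0.0]
force: [-5.5, 0.3, 0.7]
grip_width: 43.0
grip_force: 33.7
```

Request:
{"op": "jog_arm", "data": {
  "dp": [
    [0.2,0,-0.3],
    [0.2,0,-1],
    [0,0,-1.8],
    [0,0,-1.8],
    [0,0,-1.8],
    [0,0,-1.8]
  ],
  "spin": [0,0,0,0,0,0]
}}

```text
t: 14.02
tcp_pos: [561.4, -84.9, 147.2]
orientation: [-0.136, -3.139, -0.0]
force: [0.4, -0.1, -0.8]
grip_width: 43.0
grip_force: 33.4
```

```bash
python3 tilt.py; python3 go.py M -3.2 0 1.6
```

```text
F [ 0.4 -0.1 -0.8] w 43.0 tilt 29.6 top z at TCP -1.7 n 6854 near end x 47.3 ymid 0.0
hole [30.4 -0.2 15.6] size [11.2 12.9  8.1] => centre of plate (tool) [-2.8 -0.2  1.3]
50 [622.6 -89.3 129.8] [-1.548  0.019  0.413] -0.03
38 [628.5 -89.8 119.4] [-1.699  0.019  0.673] -0.03
32 [631.5 -90.  114.2] [-1.774  0.019  0.803] -0.03
24 [635.5 -90.4 107.2] [-1.875  0.019  0.976] -0.03
14 [640.5 -90.8  98.6] [-2.     0.02   1.192] -0.03
4 [645.5 -91.2  89.9] [-2.125  0.02   1.408] -0.03
2 [646.5 -91.3  88.2] [-2.15   0.02   1.451] -0.03
[-0.3  0.5 -2. ] [ 0.   -0.02  0.  ]
```

Request:
{"op": "jog_arm", "data": {
  "dp": [
    [-0.8,0.02,0],
    [-1.5,0.02,0.1],
    [-1.55,0.02,0.4],
    [-1.55,0.02,0.4],
    [-1.55,0.02,0.4],
    [-1.55,0.02,0.4]
  ],
  "spin": [0,0,0,0,0,0]
}}

```text
t: 14.62
tcp_pos: [622.4, -89.1, 130.8]
orientation: [-0.135, -3.137, -0.0]
force: [0.5, -0.2, 0.1]
grip_width: 43.1
grip_force: 33.4
```

```bash
python3 go.py M -2.8 0 1.3
```

```text
50 [623.  -89.3 129.5] [-0.013 -0.004  0.035] -0.02
38 [628.9 -89.8 119.1] [-0.164 -0.003  0.294] -0.02
32 [631.9 -90.1 113.9] [-0.239 -0.003  0.424] -0.02
24 [635.9 -90.4 106.9] [-0.34  -0.003  0.597] -0.02
14 [640.9 -90.8  98.3] [-0.465 -0.003  0.813] -0.02
4 [645.9 -91.2  89.6] [-0.591 -0.002  1.03 ] -0.02
2 [646.9 -91.3  87.9] [-0.616 -0.002  1.073] -0.02
[ 0.5 -0.2  0.1] [0.01 0.01 0.03]
```

Request:
{"op": "jog_arm", "data": {
  "dp": [
    [-0.16,0,0.28],
    [-0.2,0,0.35],
    [-0.24,0,0.42],
    [-0.28,0,0.49],
    [-0.34,0,0.6],
    [-0.34,0,0.6]
  ],
  "spin": [0,0,0,0,0,0]
}}

```text
t: 15.12
tcp_pos: [637.2, -90.4, 106.7]
orientation: [-0.135, -3.138, -0.0]
force: [-0.9, -0.7, -0.5]
grip_width: 43.3
grip_force: 33.4
```

```bash
python3 tilt.py; python3 go.py M -2.8 0 1.3
```

```text
F [-0.9 -0.7 -0.5] w 43.3 tilt 29.5 top z at TCP -1.7 n 6802 near end x 47.3 ymid -0.0
hole [30.6  0.1 15.7] size [11.8 14.2  8.6] => centre of plate (tool) [-2.7  0.1  1.4]
50 [623.  -89.3 129.5] [ 0.352 -0.004 -0.556] -0.02
38 [628.9 -89.8 119.1] [ 0.202 -0.003 -0.296] -0.02
32 [631.9 -90.1 113.9] [ 0.127 -0.003 -0.166] -0.02
24 [635.9 -90.4 106.9] [ 0.027 -0.003  0.007] -0.02
14 [640.9 -90.8  98.3] [-0.098 -0.003  0.223] -0.02
4 [645.9 -91.2  89.6] [-0.223 -0.002  0.44 ] -0.02
2 [646.9 -91.3  87.9] [-0.248 -0.002  0.483] -0.02
[-1.3 -0.1 -3.1] [0.08 0.22 0.01]
```

View pics/wt.png

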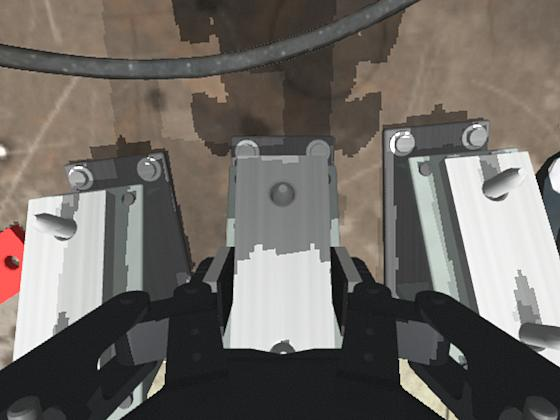

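Both pins are entering the holes, with the tips at (282,193) and (283,348), and there is almost no force. I'll continue.

Request:
{"op": "jog_arm", "data": {
  "dp": [
    [-0.04,0,0.08],
    [-0.08,0,0.16],
    [-0.12,0,0.24],
    [-0.16,0,0.31],
    [-0.18,0,0.34],
    [-0.18,0,0.34]
  ],
  "spin": [0,0,0,0,0,0]
}}

```text
t: 15.72
tcp_pos: [644.6, -91.1, 93.5]
orientation: [0.136, 3.139, -0.0]
force: [-1.0, -0.1, -1.2]
grip_width: 43.1
grip_force: 33.4
```

```bash
python3 go.py M -2.8 0 1.3|tail -3
```

```text
4 [645.9 -91.2  89.6] [-0.031 -0.     0.098] -0.02
2 [646.9 -91.3  87.9] [-0.056 -0.     0.142] -0.02
[-1.  -0.1 -1.2] [ 0.03  0.05 -0.03]
```

Request:
{"op": "jog_arm", "data": {
  "dp": [
    [-0.02,0,0.05],
    [-0.04,0,0.09],
    [-0.06,0,0.12],
    [-0.07,0,0.15],
    [-0.07,0,0.15]
  ],
  "spin": [0,0,0,0,0]
}}

```text
t: 16.13
tcp_pos: [647.0, -91.4, 89.9]
orientation: [0.136, 3.138, -0.0]
force: [-13.4, 1.0, 29.1]
grip_width: 43.3
grip_force: 38.5
```

```bash
python3 tilt.py;python3 go.py M -2.8 0 1.3|tail -3
```

```text
F [-13.4   1.   29.1] w 43.3 tilt 30.0 top z at TCP -3.2 n 6777 near end x 48.0 ymid -0.0
hole [34.  -0.2 16.4] size [16.7 14.6 11.6] => centre of plate (tool) [ 0.8 -0.2  1.9]
4 [645.9 -91.2  89.6] [0.028 0.    0.006] -0.03
2 [646.9 -91.3  87.9] [0.003 0.    0.049] -0.03
[-12.9   1.7  30.6] [ 0.02  1.95 -0.3 ]
```

The plate has stopped on the seat at 30.0°. I'll relax, release and rise.

Request:
{"op": "jog_arm", "data": {
  "dp": [
    [0,0,-0.04],
    [0,0,-0.04]
  ],
  "spin": [0,0]
}}

```text
t: 16.4
tcp_pos: [647.1, -91.4, 90.1]
orientation: [0.136, 3.138, -0.0]
force: [-4.5, 0.4, 8.6]
grip_width: 43.2
grip_force: 36.3
```

Request:
{"op": "jog_arm", "data": {
  "dp": [
    [0,0,0],
    [0,0,0],
    [0,0,0],
    [0,0,-0.6],
    [0,0,-1.5],
    [0,0,-2.5],
    [0,0,-2.5],
    [0,0,-2.5]
  ],
  "spin": [0,0,0,0,0,0,0,0],
  "fingers": 0.35
}}

```text
t: 17.07
tcp_pos: [648.8, -91.6, 192.2]
orientation: [0.135, 3.134, -0.001]
force: [-0.5, -0.9, -1.4]
grip_width: 55.6
grip_force: 0.0
```

```bash
python3 chk.py M; python3 chk.py L
```

```text
top face h (want 8) 8.85 slopes deg [-0.05 -0.01] (array([ 0.2, -0.3]), array([ 44.1, 110.4]), 0.0)
(array([ 5.197, -2.026,  0.999]), np.float64(0.11), array([-0.19,  0.53,  1.64, -0.  ,  0.97, -1.67]))
top face h (want 8) 8.69 slopes deg [ 0.01 -0.1 ] (array([-1.8,  0.3]), array([ 45.1, 110.6]), -0.3)
(array([ 5.176, -2.029,  0.98 ]), np.float64(0.11), array([-0.19,  0.53,  1.64,  0.  ,  0.97, -1.67]))
```

View pics/c_M.png

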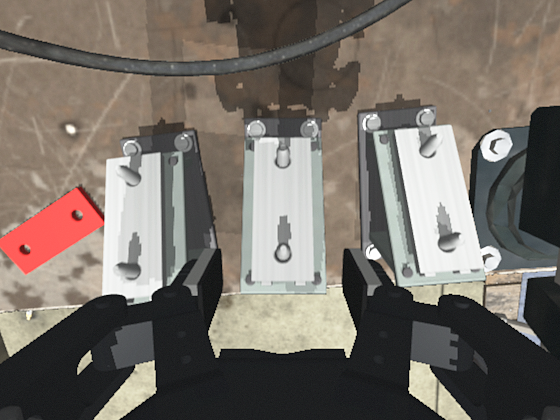

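All three plates lie flat with their pins through, at px (135,225), (283,210) and (437,200), and the arm is clear. I'm handing in.

```bash
python3 -c "
from bench import r
print(r.finish_job())"
```

```text
the job is handed in; nothing more can be done
None
```

Both spare plates are on the two bare stands, flat with both pins through by my last camera check, and the job is handed in at about 17 s of the 64 s; no verdict came back.

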